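# Take the hot crucible off the hotplate with tongs

## Robot

A 6-joint arm with a two-finger parallel gripper is mounted at the origin on the work surface. World frame = base frame: x ahead of the robot, y to its left, z up, the work surface at z = 0. Lengths are in mm, angles in rad, forces in N, time in s.
With the tool pointing down it reaches from about 325 to 875 mm from the base axis. Payload 4.4 kg.
Tool frame: the origin (TCP) lies on the centre line of the jaws, within the pads' length; the fingertips stand ahead of it and the grasp point (between the pads) lies 6 mm ahead of it (ctrl.tcp_to_tips is the z of the fingertips in the tool frame, in mm); z points along the fingers, y is the direction in which the jaws open and shut (so a half turn about z gives the same grasp; the last joint's range is limited). The gripper opens to 85 mm and grips with 20 to 120 N. Pads are 22 mm wide; open, the fingers measure 114 mm over their backs; the gripper's body (76 mm by 85 mm) begins 54 mm behind the grasp point. The pads swing forward as they close: fully open they stand 13 mm farther back than shut.
Start: joints at [1.077, 0.207, 1.542, -0, 1.393, -0.15], TCP at [193.282, 541.544, 256.282] pointing down, gripper open.
Joint ranges: [-2.73, 2.73], [-0.86, 2.22], [0.23, 2.46], [-1.11, 4.25], [0.08, 2.63], [-2.82, 2.82]. Speed limits (rad/s): [2.79, 2.79, 3.14, 3.14, 3.14, 3.14].

## Interface

Orientations are given as a 3x3 rotation matrix whose columns are the frame's x, y, z axes.
In Python, from plant import ctrl, sensors, optics gives the robot as it stands. Calls block until the motion is done:
- ctrl.move_ptp(position, orientation): joint-space move of the TCP to a pose.
- ctrl.move_l(position, rot=None, vel=150, threshold=None): straight line of the TCP; rot=None keeps the orientation; vel is the mean speed in mm/s. With threshold (N) it stops when the force on the tool has changed by that much, and returns True; else False.
- ctrl.set_joints(angles): joint-space move.
- ctrl.gripper_to(opening, force=None): finger opening in mm; force is the grip in N (None keeps the last); returns when the fingers have stopped.
- ctrl.hold(seconds).
- ctrl.solve_ik(position, orientation): joint angles nearest the present ones, or None.
- sensors.read_state(): the state.
- optics.grab_frame(name): name is "scene" or "top"; returns (picture, depth): 420x560x3 uint8, red, green, blue; 420x560 float32, mm along the optical axis (not along the pixel's ray), 0 where there is no reading.
- optics.camera_params(name): a dict with "mtx" (3x3 intrinsics, pixels), "k1" (the pictures are not rectified: a ray, as slopes to the right and down, at radius r is drawn at 1 + k1 r^2 times it, then the intrinsics apply), "R" (3x3) and "t" (3): a world point X has camera coordinates R X + t. Camera axes: x right, y down, z forward; pixel columns grow to the right and rows downward; lengths in mm; the calibration is good to about 2 mm. A picture is of the moment at which its call begins. camera_params takes no time and is no camera call.
A pose or a line that the arm cannot do raises ctrl.MotionError and nothing moves.
- ctrl.finish_job(): hands the job in, once; it reports no verdict.
The state is a dict: "t": time; "q": joint angles; "qvel": joint speeds; "tau": joint torques, N m; "eef_pos": TCP position; "eef_rot": TCP orientation; "force": force on the tool from outside, world axes, zero at the start; "wrist_torque": the same for the moment, N m; "grip_width": finger opening in mm.
Only numpy, scipy, OpenCV 4.12 (cv2) and the standard library are available. Lean on these libraries where they do the work, as an engineer would, in place of code of your own. Each camera call takes 0.05 s, during which the arm holds its last target.

## Task

Pick up the sprung tongs from the bench and, with them alone, grip the white crucible standing on the hotplate, lift it clear of the plate, carry it across to the grey heatproof board and hold it upright over the middle of the board, at least 6 cm above it. Finish like that, still holding the tongs closed on the crucible, with neither tongs nor crucible resting on anything; do not set it down. The crucible is hot, so the robot itself must never touch it, and everything else on the bench stays where it is.

Things in the scene. Friction and masses are not known exactly. Their poses are not given: they have to be found in the camera images.
- tongs: Sprung steel tongs, 265 mm long, 0.13 kg, lying on edge: the arms (22 mm high strips) close horizontally. Origin: midway between the black rubber sleeves where it is held (near its balance point), level with the lower edges, so z = 0 on the bench; x along the tongs to the jaws, z up, y the closing direction. Sleeves: 50 mm long (x +-25), 26 mm high, outer faces 54 mm apart at rest.
- tongs_jaws (a point): Midway between the jaws, 120 mm ahead (+x) of the tongs' origin, 13 mm above the lower edge, same axes. The jaws are shallow steel Vs, 26 mm high, 34 mm long in x, hollow side in. The V edges stand 69 mm apart at rest, about 58 mm with the sleeves squeezed to 49 mm. They take the crucible with its axis at this point. Tongs reach 20 mm farther ahead; 92 mm wide over the jaws.
- tongs_grip (a point): The middle between the sleeves, 13 mm above the tongs' lower edge. The bow joining the arms is 110 mm behind it (-x). Pressing both sleeves inwards closes the jaws: about 7 N on each sleeve to begin, 9 N when closed on the crucible, sleeves then 34 mm apart. Squeezed to about 49 mm the tongs can be lifted with the jaws still open. They spring open when let go.
- crucible: The hot crucible: a plain white straight-walled ceramic cup, 38 mm outside diameter, 45 mm tall, about 65 g, with a brown mineral chip in it, standing on the hotplate. Origin: centre of its underside; z up along its axis.
- hotplate: Fixed blue hotplate with a square black ceramic plate, 170 x 170 mm, whose top is 90 mm above the bench. Origin: on the bench below the plate's middle; z up; -x is the side of the sloping grey control panel, lower than the plate, reaching 185 mm from the origin. Housing 180 mm wide (y), 90 mm deep behind the origin. It stands to the left or the right.
- board: Fixed grey heatproof board, 210 x 200 mm, 8 mm thick, lying on the bench on the other side from the hotplate. Origin: centre of its underside, at bench height.
- spare: Bystander: an empty white crucible of the same size standing on the bare bench beyond the tongs. Not the one to lift. Origin: centre of its underside.
- lid: Bystander: white ceramic crucible lid, 44 mm across, 17 mm high with its knob, lying near the far edge of the heatproof board. Origin: centre of its underside.
- beaker: Bystander: glass beaker, 70 mm across, 90 mm tall, at the back of the bench. Origin: centre of its underside.
- wash_bottle: Bystander: white wash bottle with red cap and bent spout, 68 mm across, 222 mm tall. Origin: centre of its underside.
- mortar: Bystander: white mortar with its pestle, 104 mm across, 55 mm tall (pestle to 95 mm). Origin: centre of its underside.
- jar: Bystander: amber glass jar with black cap, 56 mm across, 75 mm tall. Origin: centre of its underside.
- spatula: Bystander: flat spatula, 190 mm long, lying on the bench at one side. Origin: about its middle, on the bench.
- table: The white laminate bench top, its upper face at z = 0.

How it is judged:
By the outcome, as a careful person would: the job done as asked, in the order asked, and still so for the second after the job is handed in, while the arm keeps its last pose, push and grip.
It also fails if it takes over 42 s, if anything falls off the work surface, if the arm or the gripper's body presses on something with over 40 N, if the wrist force passes 120 N, or if a joint passes its speed limit or range.

## Working session

There is one attempt and no reset: what is moved stays moved. The work goes in short steps, each a Python script; the robot and the scene stay as the last script left them, time stands still between calls to the robot, and variables do not carry over. Pictures are saved under pics/ and viewed, and the job is handed in when it is done.

```bash
mkdir -p pics; ls; python3 - <<'E'
from plant import ctrl,sensors,optics
import cv2,numpy as np
for n in("scene","top"):
    p,d=optics.grab_frame(n); cv2.imwrite(f"pics/{n}0.png",p[:,:,::-1]); np.save(f"{n}0.npy",d); print(n,optics.camera_params(n))
s=sensors.read_state(); print(s, ctrl.tcp_to_tips)
E
```

```text
pics
scene {'mtx': array([[416.62102555,   0.        , 274.05007059],
       [  0.        , 416.62102555, 204.98125207],
       [  0.        ,   0.        ,   1.        ]]), 'k1': 0.022815313647899092, 'R': array([[ 0.07910238,  0.99669975, -0.0182327 ],
       [ 0.60047854, -0.06224007, -0.79721496],
       [-0.79571875,  0.05211326, -0.60342015]]), 't': array([ -31.52125156, -296.8441363 , 1898.73041916])}
top {'mtx': array([[522.26561148,   0.        , 279.30041272],
       [  0.        , 522.26561148, 209.64106082],
       [  0.        ,   0.        ,   1.        ]]), 'k1': -0.19860313777857555, 'R': array([[ 0.01054864, -0.99993802,  0.00356238],
       [-0.98700858, -0.0109833 , -0.16029168],
       [ 0.16032087, -0.00182524, -0.98706326]]), 't': array([   5.02014072,  592.42629176, 1866.05913414])}
{'t': 0.1, 'q': array([ 1.07752432e+00,  2.07336440e-01,  1.54281009e+00, -3.32256006e-06,
        1.39352452e+00, -1.50502319e-01]), 'qvel': array([-0.00036849, -0.00213965, -0.00308581, -0.0009116 , -0.00092501,
       -0.00020655]), 'tau': array([-1.09278364e-03, -3.84092510e+01, -2.92550272e+01, -3.15929456e-04,
        4.87251644e-03, -1.63086526e-05]), 'eef_pos': array([192.96383072, 540.97933867, 255.24137228]), 'eef_rot': array([[-9.41827443e-01,  3.36095381e-01, -9.81258473e-04],
       [ 3.36096672e-01,  9.41825711e-01, -1.83216987e-03],
       [ 3.08390627e-04, -2.05538557e-03, -9.99997840e-01]]), 'force': array([ 0.81174635, -1.27604455,  0.10218001]), 'wrist_torque': array([ 0.01784065, -0.02019952,  0.02357361]), 'grip_width': 85.02441483082576} 25.0
```

View pics/scene0.png

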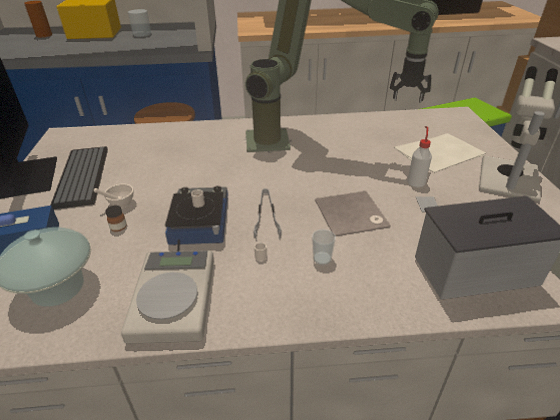

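View pics/top0.png

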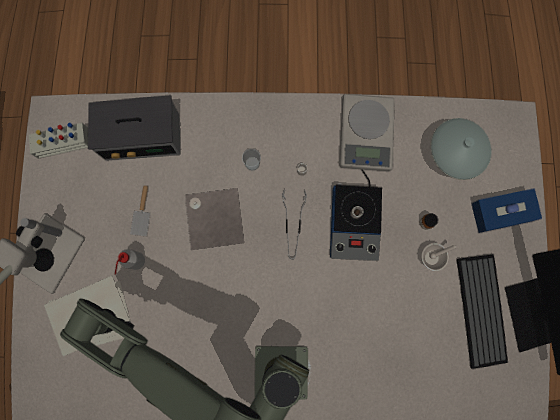

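Top view: the tongs lie near (293,222) with jaws up at (293,192). The hotplate is at (356,220) with the crucible near (358,212). The board is at (215,219), the lid at (195,203), the spare at (301,169), and the beaker at (252,159). I'll enlarge these areas next.

```bash
python3 - <<'E'
import cv2
t=cv2.imread("pics/top0.png"); s=cv2.imread("pics/scene0.png")
def crop(im,x0,y0,w,h,k,n):
    c=cv2.resize(im[y0:y0+h,x0:x0+w],None,fx=k,fy=k,interpolation=cv2.INTER_CUBIC)
    for i in range(0,w,10):
        cv2.line(c,(i*k,0),(i*k,4 if i%50 else 12),(0,0,255),1)
        if i%20==0: cv2.putText(c,str(x0+i),(i*k,24),0,.4,(0,0,255),1)
    for i in range(0,h,10):
        cv2.line(c,(0,i*k),(4,i*k),(0,0,255),1)
        if i%20==0: cv2.putText(c,str(y0+i),(6,i*k+4),0,.4,(0,0,255),1)
    cv2.imwrite(n,c)
crop(t,270,160,130,105,6,"pics/t_crop.png")
crop(s,160,170,130,85,6,"pics/s_crop.png")
E
```

```text
(no output)
```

View pics/t_crop.png

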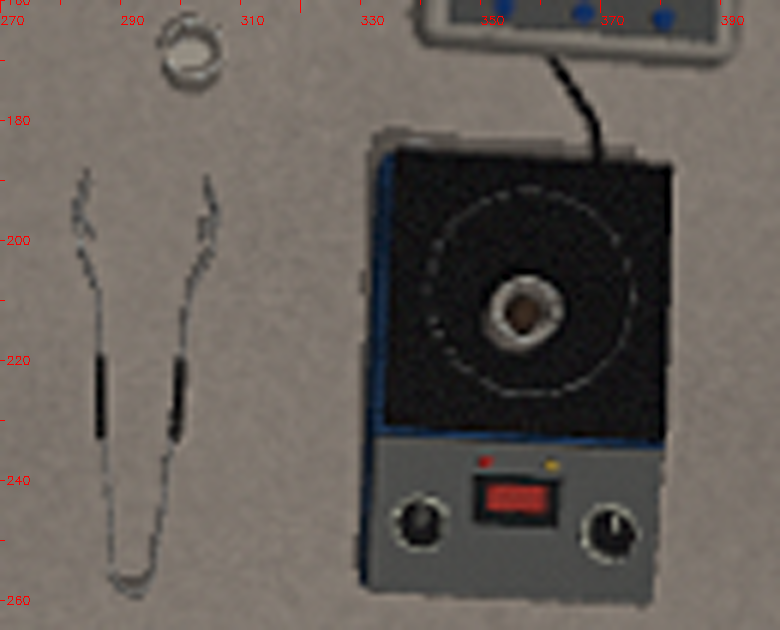

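View pics/s_crop.png

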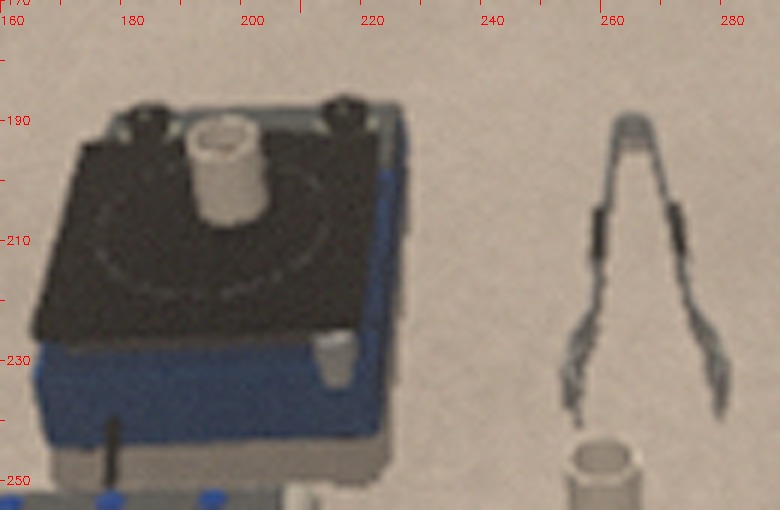

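The crops give these pixel positions:

| Feature | Top | Scene |
|---|---|---|
| Crucible rim centre | (357.5,211.8) | (197.6,192) |
| Sleeve, +y side | (286.7,226.2) | (272.8,208.3) |
| Sleeve, -y side | (299.6,226.3) | (259.8,208.8) |
| Bow | (292,257) | (265.5,190) |
| Jaw tips | (284.3,188.3), (304.4,189.5) | (279.8,239.3), (256.3,240.2) |

Next I'll triangulate them.

```bash
cat > hp.py <<'E'
import numpy as np,cv2
from plant import ctrl,sensors,optics
C={n:optics.camera_params(n) for n in("scene","top")}
def ray(n,uv):
    c=C[n]; k=c["k1"]
    p=cv2.undistortPoints(np.array([[uv]],float),c["mtx"],np.array([k,0,0,0.]))[0,0]
    R=np.array(c["R"]);o=-R.T@c["t"]; d=R.T@np.array([p[0],p[1],1]); return o,d/np.linalg.norm(d)
def onz(n,uv,z):
    o,d=ray(n,uv); return o+d*(z-o[2])/d[2]
def tri(a,b):
    o1,d1=ray("top",a);o2,d2=ray("scene",b)
    A=np.stack([d1,-d2],1);s=np.linalg.lstsq(A,o2-o1,rcond=None)[0]
    p,q=o1+s[0]*d1,o2+s[1]*d2; return (p+q)/2,np.linalg.norm(p-q)
def proj(n,X):
    c=C[n];p=np.array(c["R"])@X+c["t"];x=p[:2]/p[2];x=x*(1+c["k1"]*(x@x));return c["mtx"][:2,:2]@x+c["mtx"][:2,2]
def cloud(n,d):
    v,u=np.mgrid[0:420,0:560];c=C[n]
    p=cv2.undistortPoints(np.stack([u.ravel(),v.ravel()],1).astype(float)[:,None],c["mtx"],np.array([c["k1"],0,0,0.]))[:,0]
    z=d.ravel();P=np.c_[p*z[:,None],z];W=(P-c["t"])@np.array(c["R"]);W[z<=0]=np.nan
    return W.reshape(420,560,3)
def save(im,n,box=None,k=1):
    if box: x,y,w,h=box; im=im[y:y+h,x:x+w]
    cv2.imwrite("pics/"+n,cv2.resize(im[:,:,::-1],None,fx=k,fy=k,interpolation=cv2.INTER_CUBIC))
E
python3 - <<'E'
from hp import *
np.set_printoptions(precision=1,suppress=True)
for nm,a,b in [("rim",(357.3,211.6),(197.4,191.8)),("slL",(286.4,226),(272.5,208.1)),("slR",(299.4,226.1),(259.5,208.6)),("bow",(291.7,256.5),(265.2,191.5)),("tipL",(284.1,188.1),(279.6,239)),("tipR",(304.2,189.3),(256,240))]:
    print(nm,*tri(a,b), onz("top",a,13), onz("scene",b,13))
W=cloud("top",np.load("top0.npy"))
# crucible, plate points
def med(u,v,r=1): return np.nanmedian(W[v-r:v+r+1,u-r:u+r+1].reshape(-1,3),0)
print("plate",med(340,225),med(370,190),med(370,225),"board",med(215,220),"bench",med(310,220), "crossing rim top",onz("top",(357.3,211.6),135))
Ws=cloud("scene",np.load("scene0.npy"))
for n,X in(("top",W),("scene",Ws)):
    m=(X[...,2]>105)&(X[...,0]>350)&(X[...,0]<700)&(X[...,1]<-100)&(X[...,1]>-400); P=X[m]; print(n,len(P),P.mean(0),P.min(0),P.max(0),np.median(P,0))
for uv in [(186.5,193),(237,188.5),(243.5,241.5),(193.5,249.5)]: print("boardcorner",onz("top",uv,8))
print("spare",onz("top",(301,168.5),45),"lid",onz("top",(195,203),15),"beaker",onz("top",(252,157),90))
for uv in [(335,185.5),(381.5,188),(380.5,233.5),(333.5,231.5)]: print("platecorner",onz("top",uv,90))
E
```

```text
rim [ 574.3 -261.2  134.1] 2.4126753060594788 [ 593.8 -281.1   13. ] [ 399.8 -287.2   13. ]
slL [535.9 -15.8  18.9] 0.4661544550944564 [536.7 -15.6  13. ] [528.3 -15.6  13. ]
slR [536.  -62.6  20.3] 2.065925729994333 [536.9 -64.   13. ] [526.5 -61.4  13. ]
bow [423.6 -35.5  12.5] 1.3217241297484477 [423.6 -36.2  13. ] [424.4 -34.9  13. ]
tipL [682.3  -5.1   3.3] 1.5303568840813186 [680.2  -5.8  13. ] [693.1  -5.3  13. ]
tipR [678.6 -81.5   2.5] 0.9414413863580913 [676.5 -81.4  13. ] [690.4 -81.   13. ]
plate [ 532.  -206.2   92.1] [ 661.4 -317.5   87.2] [ 533.5 -314.    89.9] board [557.5 251.6   9.1] bench [ 561.3 -103.7    2.4] crossing rim top [ 574.3 -262.3  135. ]
top 95 [ 576.5 -263.8  122. ] [ 527.7 -344.1  105.3] [ 657.3 -245.5  145.9] [ 575.7 -262.   120.6]
scene 163 [ 581.1 -262.1  123.1] [ 556.2 -281.9  105.1] [ 600.2 -241.8  137.3] [ 587.6 -262.4  124.6]
boardcorner [658.7 363.1   8. ]
boardcorner [677.8 171.7   8. ]
boardcorner [477.6 142.9   8. ]
boardcorner [445.1 328.8   8. ]
spare [748.9 -67.7  45. ] lid [619.4 328.   15. ] beaker [779.1 113.2  90. ]
platecorner [ 676.3 -189.2   90. ]
platecorner [ 669.4 -359.5   90. ]
platecorner [ 502.8 -352.4   90. ]
platecorner [ 508.6 -182.7   90. ]
```

```bash
cat >> hp.py <<'E'
def Rt(yaw):
    e=np.array([np.cos(yaw),np.sin(yaw),0]); y=np.array([-e[1],e[0],0]); z=np.array([0,0,-1.]); return np.stack([-e,y,z],1)
def st(*k):
    s=sensors.read_state(); print("t",round(s["t"],2),"p",np.round(s["eef_pos"],1),"F",np.round(s["force"],1),"M",np.round(s["wrist_torque"],2),"w",round(s["grip_width"],1)); return s
E
python3 - <<'E'
from hp import *
print("bottle",onz("top",(123,258),222), "mortar",onz("top",(433,255),50),"jar",onz("top",(429,220),75))
p=sensors.read_state()["eef_pos"]
W=cloud("top",np.load("top0.npy")); print(np.nanmax(W[236:260,335:380,2],1).round())
ctrl.move_l([p[0],p[1],310]); st()
ctrl.move_ptp([536.5,-39.3,130],Rt(-.03)); ctrl.gripper_to(66); s=st(); print(s["q"])
im,d=optics.grab_frame("top"); save(im,"top1.png",(240,160,160,120),5)
im,d=optics.grab_frame("scene"); save(im,"scene1.png",(200,120,130,130),5)
E
```

```text
bottle [394.57827072 532.13351977 222.        ] mortar [ 429.00461229 -556.50767675   50.        ] jar [ 555.55260464 -537.66554293   75.        ]
[71. 77. 72. 74. 71. 68. 68. 73. 81. 76. 86. 80. 74. 76. 78. 76. 69. 64.
 57. 58. 58. 57. 60. 54.]
t 0.61 p [192.9 540.9 309.8] F [ 0.3 -0.7 -0.2] M [-0.02 -0.01 -0.02] w 85.4
t 3.42 p [536.6 -39.  130.1] F [-0.   0.4  0.2] M [ 0.01  0.06 -0.06] w 65.6
[-2.33465545e-01  2.68634478e-01  1.74789535e+00 -1.10624392e-06
  1.12488931e+00 -1.77485044e+00]
```

View pics/scene1.png

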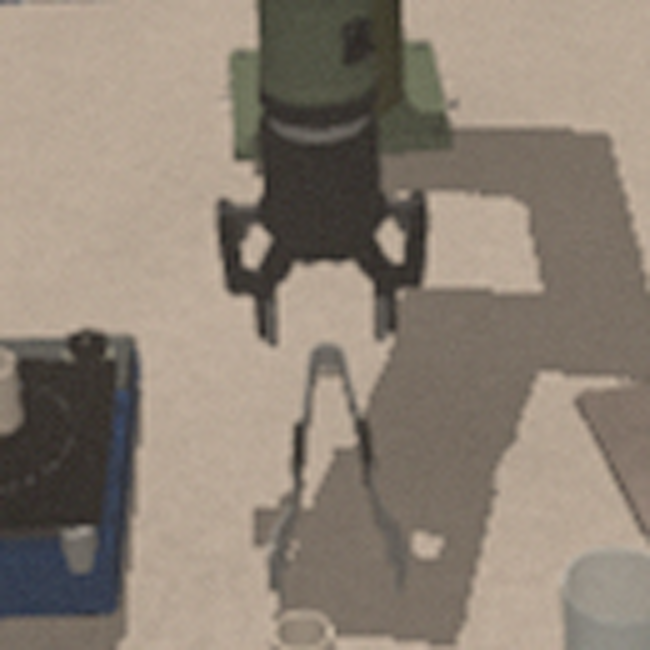

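View pics/top1.png

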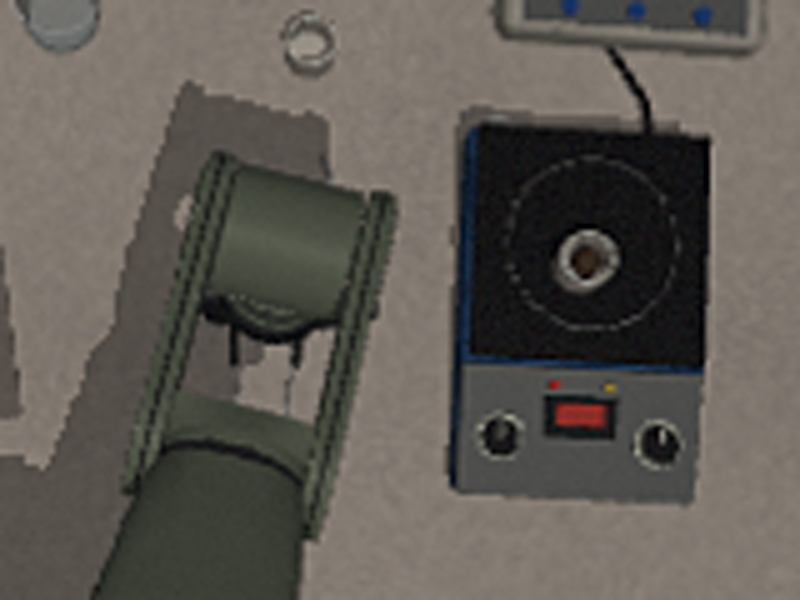

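The gripper stands open behind the tongs in the scene view, with fingertips at about (253,188) and (277,187). It is symmetric about the bow at (265,190), so it is lined up. Descending with a force stop.

```bash
python3 - <<'E'
from hp import *
for z in(95,100,105,110,115): print(z,proj("scene",np.array([536.6,-39,z])).round(1))
ctrl.move_l([536.5,-39.3,40],vel=120)
st()
print(ctrl.move_l([536.5,-39.3,16],vel=30,threshold=5)); st()
E
```

```text
95 [265.3 190.8]
100 [265.2 189.6]
105 [265.2 188.4]
110 [265.2 187.2]
115 [265.1 186. ]
t 4.42 p [537.3 -39.5  40.7] F [ 0.2 -0.9  0.8] M [-0.02 -0.03  0.04] w 66.1
True
t 5.1 p [536.1 -39.2  18.5] F [-0.3 -0.6  4.1] M [-0.04  0.11 -0.05] w 66.2
```

```bash
python3 - <<'E'
from hp import *
ctrl.move_l([536.5,-39.3,24.5],vel=60); st()
ctrl.gripper_to(56,force=20); st()
ctrl.gripper_to(49); st()
im,d=optics.grab_frame("scene"); save(im,"scene2.png",(200,140,130,110),5)
ctrl.move_l([536.5,-39.3,60],vel=80); st()
im,d=optics.grab_frame("scene"); save(im,"scene3.png",(200,140,130,110),5)
E
```

```text
t 5.36 p [536.9 -39.4  24.8] F [ 0.1 -0.4  0.7] M [ 0.03 -0.03 -0.03] w 65.9
t 5.62 p [536.3 -39.2  24.3] F [-0.2 -0.3 -0.3] M [ 0.1  -0.01 -0.01] w 55.9
t 5.87 p [537.  -39.4  25.1] F [0.  0.3 5. ] M [0.03 0.11 0.07] w 49.2
t 6.51 p [536.7 -39.4  60.4] F [-0.3  0.2 -1. ] M [-0.02  0.03  0.02] w 49.2
```

View pics/scene2.png

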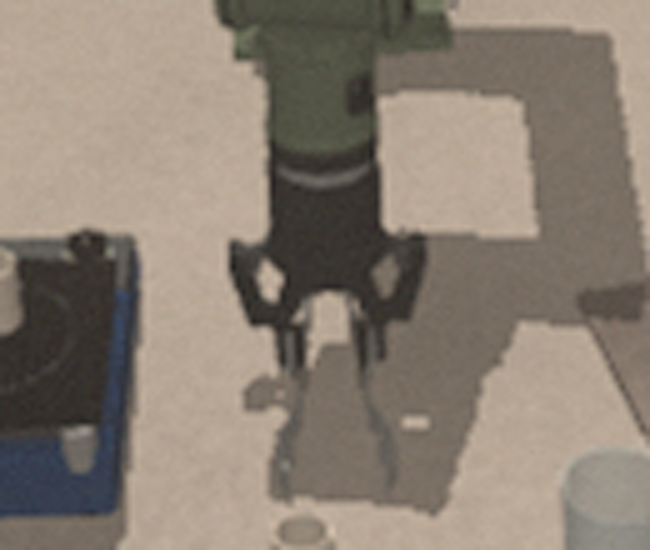

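View pics/scene3.png

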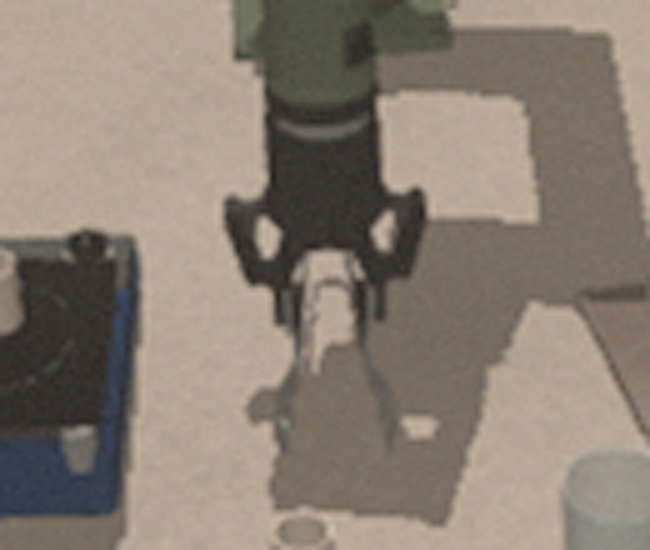

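The tongs are off the bench. The jaw ends sit near scene (256.5,229.5) and (278,229), with the sleeves between the pads. I'll lift higher, move next to the plate, and check level and position from both cameras.

```bash
python3 - <<'E'
from hp import *
ctrl.move_l([490,-100,200],vel=200)
# over crucible: jaws above rim
y=-.03
J=np.array([574.5,-261.5]); g=J-120*np.array([np.cos(y),np.sin(y)])
ctrl.move_l([g[0],g[1],185],rot=Rt(y),vel=200); st()
im,d=optics.grab_frame("scene"); save(im,"scene4.png",(160,110,110,120),6);np.save("s4.npy",d)
im,d=optics.grab_frame("top"); save(im,"top4.png",(300,160,110,110),6);np.save("t4.npy",d)
E
```

```text
t 8.47 p [ 454.6 -256.9  184.6] F [-0.5  0.3 -1.1] M [-0.05 -0.01 -0.04] w 49.4
```

View pics/scene4.png

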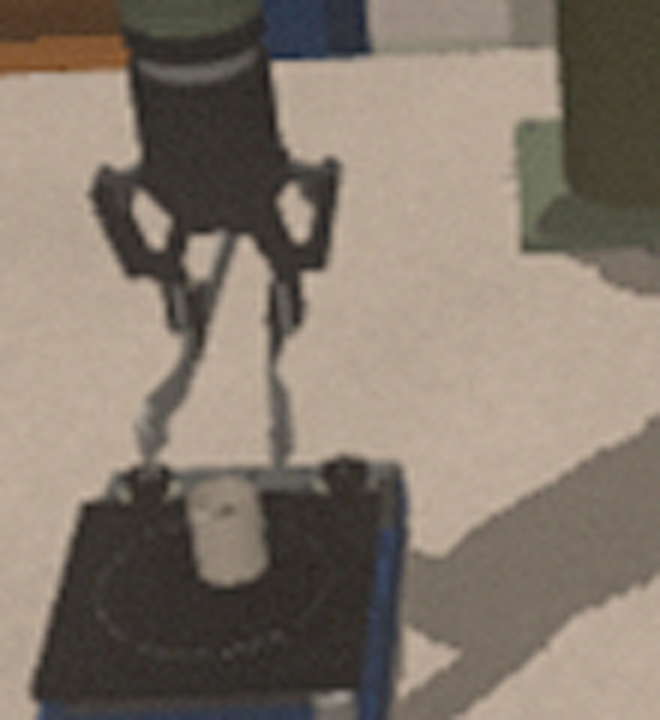

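View pics/top4.png

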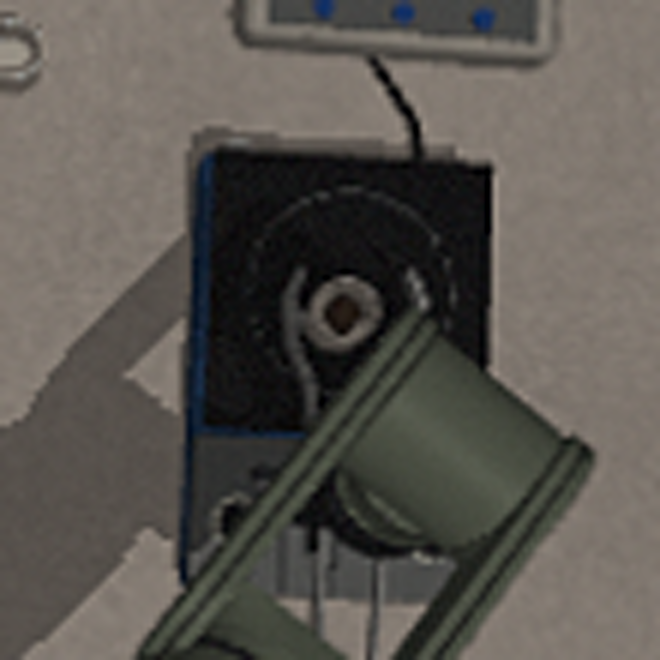

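The jaws hang above and either side of the crucible. The tips are at top (350.1,204.3) and (368.1,204.3), and at scene (206.2,187.1) and (184.6,186.6).

```bash
python3 - <<'E'
from hp import *
np.set_printoptions(precision=1,suppress=True)
a=tri((350.1,204.3),(206.2,187.1));b=tri((368.1,204.3),(184.6,186.6));print(a,b,(a[0]+b[0])/2)
W=cloud("scene",np.load("s4.npy"));V=cloud("top",np.load("t4.npy"))
for n,X in(("s",W),("t",V)):
    m=(X[...,2]>142)&(X[...,2]<215)&(X[...,0]>540)&(X[...,0]<610)&(X[...,1]>-320)&(X[...,1]<-200);P=X[m]
    print(n,len(P));L=P[P[:,1]>-261];R=P[P[:,1]<-261]
    for Q in(L,R):
        if len(Q): print(len(Q),Q.mean(0),Q.min(0),Q.max(0))
print(sensors.read_state()["eef_rot"].round(3))
for z in (150,160,170): print(z,proj("scene",np.array([594.,-226,z])),proj("scene",np.array([594.,-296,z])))
E
```

```text
(array([ 594.7, -230.1,  164.4]), np.float64(5.737764192320523)) (array([ 594.4, -294.3,  170.7]), np.float64(1.0655475006877355)) [ 594.6 -262.2  167.5]
s 102
49 [ 575.7 -225.3  177.6] [ 543.2 -233.9  159.9] [ 594.8 -218.9  187.3]
53 [ 567.7 -295.7  176.1] [ 541.3 -303.1  161.7] [ 595.8 -290.1  187.6]
t 52
37 [ 565.4 -226.9  179.1] [ 541.3 -245.9  143.4] [ 592.2 -221.3  199. ]
15 [ 579.7 -294.7  178.9] [ 569.  -298.7  160.3] [ 590.2 -290.3  189.6]
[[-1.  0. -0.]
 [ 0.  1.  0.]
 [ 0.  0. -1.]]
150 [207.1 190.6] [184.9 191.9]
160 [206.8 188. ] [184.4 189.3]
170 [206.4 185.4] [183.9 186.7]
```

The jaw centre measures about (574.5,-261), level, with its lower edge near z 160. The crucible axis is at (574.5,-261.5), so I'll descend and close.

```bash
python3 - <<'E'
from hp import *
p=np.array([574.5,-261.5])-120*np.array([np.cos(.03),-np.sin(.03)])
print(ctrl.move_l([p[0],p[1],127],vel=70,threshold=5)); st()
im,d=optics.grab_frame("scene"); save(im,"scene5.png",(160,130,90,90),6)
im,d=optics.grab_frame("top"); save(im,"top5.png",(310,170,90,90),6)
E
```

```text
False
t 9.55 p [ 454.9 -258.3  127.4] F [-1.4  0.1 -1. ] M [ 0.02 -0.01  0.01] w 49.5
```

View pics/scene5.png

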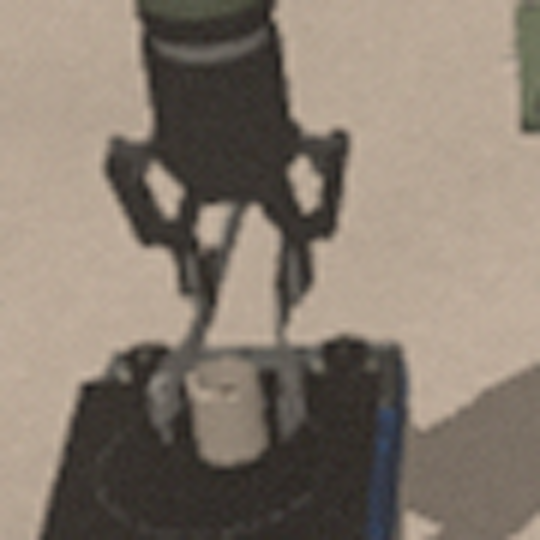

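View pics/top5.png

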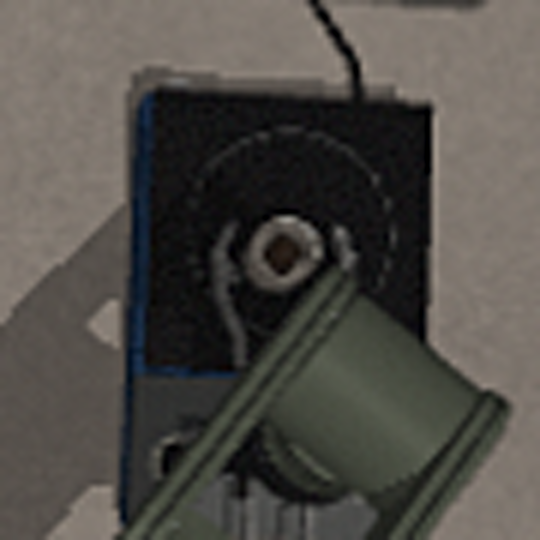

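The crucible is centred between the jaws. In the top crop the jaws are at columns 233 and 342 and the cup is at 284, with no contact. The jaw tips look slightly short, about 2 mm, so I'll nudge forward, then close and lift.

```bash
python3 - <<'E'
from hp import *
p=np.array([576.5,-261.5])-120*np.array([np.cos(.03),-np.sin(.03)])
ctrl.move_l([p[0],p[1],127],vel=40); st()
ctrl.gripper_to(40,force=30); st()
ctrl.gripper_to(28); st()
ctrl.hold(.2); st()
im,d=optics.grab_frame("scene"); save(im,"scene6.png",(160,130,90,90),6)
im,d=optics.grab_frame("top"); save(im,"top6.png",(310,170,90,90),6)
E
```

```text
t 9.9 p [ 456.9 -258.   127.4] F [-0.8  0.2 -1.6] M [-0.02  0.05  0.01] w 49.0
t 10.16 p [ 456.5 -257.9  127. ] F [ 0.6 -0.5 -0.7] M [-0.   -0.03  0.01] w 40.3
t 10.38 p [ 456.5 -257.9  127. ] F [-0.5 -0.  -1. ] M [ 0.    0.03 -0.05] w 33.4
t 10.57 p [ 456.5 -257.9  127. ] F [-0.6  0.4 -1. ] M [-0.04  0.04  0.08] w 33.6
```

View pics/scene6.png

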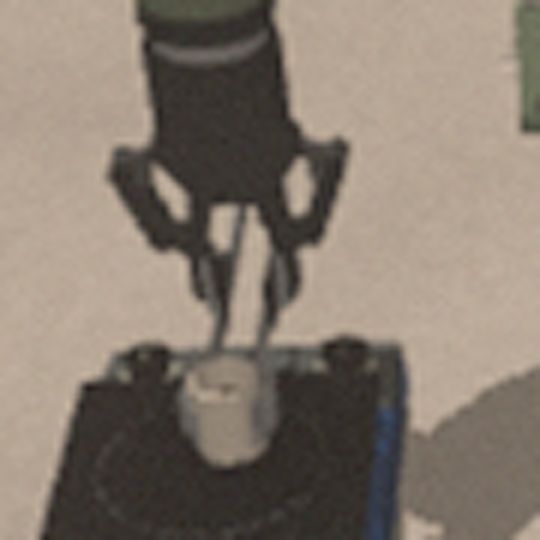

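View pics/top6.png

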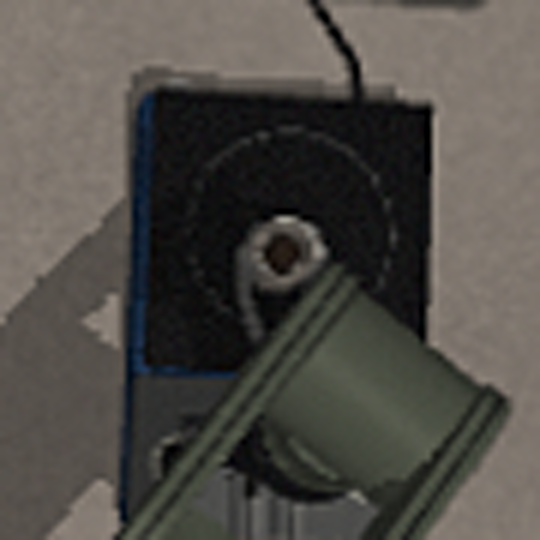

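The gripper stopped at 33.5 mm (34 expected) and the jaws are closed on the cup, which hasn't moved (top crop (285,250)). Lifting gently.

```bash
python3 - <<'E'
from hp import *
s=sensors.read_state()["eef_pos"]
ctrl.move_l([s[0],s[1],180],vel=60); st()
im,d=optics.grab_frame("scene"); save(im,"scene7.png",(160,110,90,100),6)
im,d=optics.grab_frame("top"); save(im,"top7.png",(150,160,240,120),3)
np.set_printoptions(precision=1,suppress=True)
for z in(8,): 
  for uv in [(186.5,193),(237,188.5),(243.5,241.5),(193.5,249.5)]: print(onz("top",uv,z))
E
```

```text
t 11.71 p [ 456.2 -257.6  179.5] F [ 0.2  0.4 -1.4] M [ 0.06  0.07 -0.05] w 33.5
[658.7 363.1   8. ]
[677.8 171.7   8. ]
[477.6 142.9   8. ]
[445.1 328.8   8. ]
```

View pics/scene7.png

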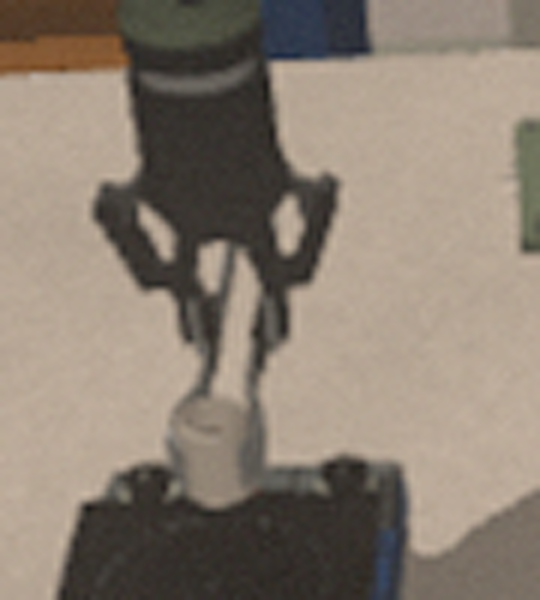

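View pics/top7.png

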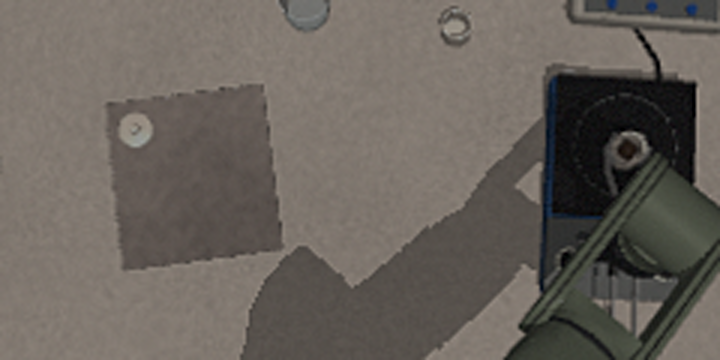

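The cup is clear of the plate, upright, with the jaws around it. The board corners in full top pixels are (185,194), (237.3,188), (244,242.3) and (191,249.7). Carrying it over.

```bash
python3 - <<'E'
from hp import *
c=np.mean([onz("top",uv,8) for uv in [(185,194),(237.3,188),(244,242.3),(191,249.7)]],0); 
# centre from the crossing of diagonals as a check
P=[onz("top",uv,8)[:2] for uv in [(185,194),(237.3,188),(244,242.3),(191,249.7)]]
a=np.linalg.solve(np.stack([P[2]-P[0],P[1]-P[3]],1)*[1,-1][0]*np.array([1,-1]),P[1]-P[0]) if 0 else None
print(c,[round(float(np.linalg.norm(P[i]-P[i-1]))) for i in range(4)])
g=c[:2]-120*np.array([np.cos(.03),-np.sin(.03)]); print(g)
s=sensors.read_state()["eef_pos"]
ctrl.move_l([s[0],s[1],195],vel=80)
ctrl.move_l([g[0],g[1],195],vel=110); st()
ctrl.move_l([g[0],g[1],160],vel=60); ctrl.hold(.3); st()
im,d=optics.grab_frame("scene"); save(im,"scene8.png",(290,110,120,130),5); np.save("s8.npy",d)
im,d=optics.grab_frame("top"); save(im,"top8.png",(150,160,120,110),6); np.save("t8.npy",d)
E
```

```text
[563.33725841 254.63175172   8.        ] [213, 200, 207, 199]
[443.39125436 258.23121174]
t 16.99 p [443.4 258.1 195. ] F [-0.5 -0.8 -1.5] M [ 0.02  0.03 -0.02] w 33.9
t 18.02 p [443.7 258.3 160.4] F [ 0.4 -0.3 -1.7] M [-0.01  0.02  0.02] w 33.5
```

View pics/scene8.png

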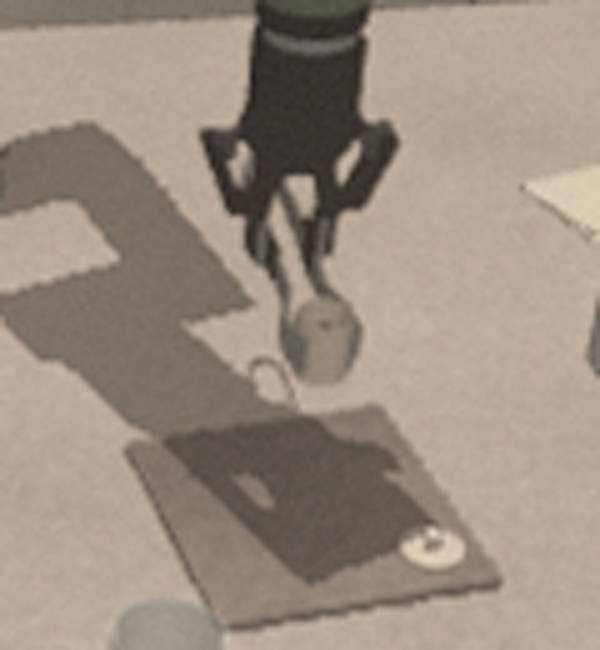

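View pics/top8.png

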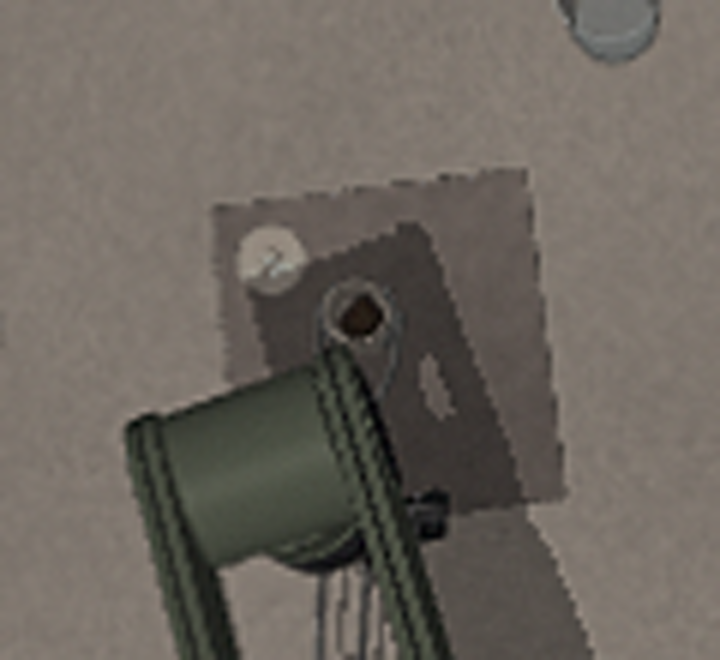

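The cup hangs over the board with its rim at top (209.6,211.9) and scene (354.8,173). It looks upright and in the middle. I'll check position, height and tilt.

```bash
python3 - <<'E'
from hp import *
np.set_printoptions(precision=1,suppress=True)
print(tri((209.6,211.8),(354.8,173.2)))
X=cloud("scene",np.load("s8.npy"))
m=(X[...,2]>100)&(X[...,2]<190)&(abs(X[...,0]-568)<35)&(abs(X[...,1]-255)<40);P=X[m]
print(len(P),P.mean(0),np.percentile(P,[2,98],axis=0))
for z in range(110,180,8):
    Q=P[(P[:,2]>=z)&(P[:,2]<z+8)]
    if len(Q): print(z,len(Q),np.median(Q,0),np.percentile(Q[:,0],90))
V=cloud("top",np.load("t8.npy"));m=(V[...,2]>100)&(abs(V[...,0]-568)<30)&(abs(V[...,1]-255)<35);Q=V[m];print(len(Q),Q.mean(0),Q.max(0))
# predicted rim for axis at centre
for b in(115,120,125): print(b,proj("top",np.array([565,254.6,b+45])),proj("scene",np.array([565,254.6,b+45])),proj("scene",np.array([565+19,254.6,b])))
E
```

```text
(array([563.8, 253.5, 162.8]), np.float64(3.0443732200289206))
234 [569.  252.4 150.2] [[541.3 231.2 124.2]
 [585.4 279.5 167.6]]
118 11 [578.4 249.7 124.3] 581.5512971390332
126 22 [579.2 251.1 131.4] 583.5456081320494
134 32 [577.3 249.1 138.2] 581.329734839709
142 36 [577.2 248.1 147.1] 583.9793166831187
150 55 [565.  255.7 154.3] 581.6194641485378
158 61 [565.9 256.  161.3] 581.3246218468988
166 17 [569.8 251.1 167.3] 583.0607707956704
161 [561.6 254.  152.9] [583.  280.1 174.3]
115 [209.  211.5] [354.7 174.2] [354.7 188.7]
120 [208.8 211.2] [354.8 172.9] [354.8 187.5]
125 [208.6 211. ] [355.  171.6] [355.  186.2]
```

```bash
python3 - <<'E'
from hp import *
st(); ctrl.finish_job(); st()
E
```

```text
t 18.12 p [443.5 258.3 160.2] F [-0.3 -0.1 -1.5] M [0.02 0.   0.01] w 33.8
the job is handed in; nothing more can be done
the job is handed in; nothing more can be done
```

The tongs are holding the crucible upright over the middle of the board, and I handed the job in at 18.1 s. I picked the tongs up by their sleeves, squeezed to 49 mm. I then lowered the open jaws round the crucible, closed them with a 30 N grip, lifted it clear and carried it across.

**Final position:** the last images put the rim centre at about (564, 253.5, 163–167) mm. I measured the board's middle at about (563, 255) mm, so the crucible is within a couple of millimetres of it.

**Height and tilt:** the underside is about 110 mm above the board, against the 60 mm required. The front wall showed the same x, within about 3 mm, over its whole height, so it is upright.

**Grip and contact:** the sleeves were steady at 33.5–33.8 mm, where the task gives 34 mm. The wrist force was about −1.5 N, roughly the weight of the tongs and crucible, so nothing is resting on anything. The robot itself stayed about 120 mm from the crucible throughout.

**Disagreements:** the two cameras' lines of sight missed each other by up to 3 mm on the rim and 6 mm on one jaw tip. The measured board sides came out 2–7 mm off the nominal size in some directions. When I first squeezed the sleeves, the wrist force briefly read 5 N upward, probably from the fingertips or tongs touching the bench. No check failed.

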